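# Push a transformer between two heat sinks onto the test mark and start the test

### The job

With the fingertips, push the round transformer along the bench through the gap between the two black heat sinks until it lies wholly on the round green mark behind them, then press the red button on the tester fully down to start the test and let go. Keep the transformer flat on the bench the whole time (never pick it up or tip it), do not press the button before the transformer is on the mark, and leave everything else on the bench where it is.

Things in the scene. Friction and masses are not known exactly. Their poses are not given: they have to be found in the camera images.
- transformer_mid (a point): centre (half-way up, 17 mm above the bench) of the loose round transformer: a flat upright cylinder, yellow top with a black centre, yellow and copper bands round the side, 70 mm in diameter and 34 mm tall (small brass terminals rise 4 mm more, seen only), about 0.3 to 0.6 kg. It starts on the bench in front of the gap (station -x side), up to 55 mm off its centre line. It slides, with friction
- station: test station fixed to the bench, origin at bench level in the middle of the gap between two black finned heat sinks. Its x axis is the way through the gap, pointing from the transformer's start towards the green mark; y runs across the gap, z up. Each heat sink is a block 40 mm long (station x -20 to 20), 50 mm wide and 45 mm tall; the gap between them is 78 mm wide (station y -39 to 39), the bench is bare and level in it
- mark (a point): centre of the round green mark, 100 mm in diameter with a small white centre dot, painted flat on the bench (under 1 mm, no step), 90 mm beyond the middle of the gap along station x
- start_top (a point): centre of the top of the red round start button, 32 mm in diameter, on top of the low grey tester (130 x 100 x 45 mm, fixed) at the robot's left; it is pressed straight down
- start (a joint): travel of the start button: 0 when out, 0.006 m fully down; a spring pushes it back, about 5 N when fully down
- cap_blue: bystander, to be left alone: blue can capacitor, 32 dia x 45 tall, silver top, standing; sizes in mm, origin at the middle of its underside
- cap_black: bystander, to be left alone: black can capacitor, 32 dia x 45 tall, silver top, standing; sizes in mm, origin at the middle of its underside
- screwdriver: bystander, to be left alone: red-handled screwdriver, about 200 long, lying; sizes in mm, origin at the middle of its underside
- spool: bystander, to be left alone: solder spool, 54 dia x 42 tall, standing; sizes in mm, origin at the middle of its underside
- flux: bystander, to be left alone: small amber bottle, 44 dia x 110 tall; sizes in mm, origin at the middle of its underside
- multimeter: bystander, to be left alone: yellow multimeter, 150 x 75 x 35, lying flat; sizes in mm, origin at the middle of its underside
- mug: bystander, to be left alone: blue mug, 80 dia x 95 tall; sizes in mm, origin at the middle of its underside
Mind the look-alikes: they are no part of the job. Leave any pink or turquoise look-alike of the part that bears transformer_mid alone.

How it is judged:
By the outcome, as a careful person would: the job done as asked, in the order asked, and still so for the second after the job is handed in, with the robot touching nothing.
It also fails if it takes over 64 s, if anything falls off the work surface, if the arm or the gripper's body presses on something with over 40 N, if the wrist force passes 120 N, or if a joint passes its speed limit or range.

### The arm

A 6-joint arm with a two-finger parallel gripper is mounted at the origin on the work surface. World frame = base frame: x ahead of the robot, y to its left, z up, the work surface at z = 0. Lengths are in mm, angles in rad, forces in N, time in s.
With the tool pointing down it reaches from about 150 to 775 mm from the base axis. Payload 6.1 kg.
Tool frame: the origin (TCP) lies midway between the tips of the shut fingers; the grasp point (between the pads) lies r.hold_point_z behind it (r.hold_point_z is the distance from the TCP to the grasp point, in mm); z points along the fingers, y is the line along which they close (so a half turn about z gives the same grasp; the last joint's range is limited). The gripper opens to 85 mm and grips with 20 to 120 N. Pads are 22 mm wide; open, the fingers measure 114 mm over their backs; the gripper's body (76 mm by 85 mm) begins 54 mm behind the grasp point. The pads swing forward as they close: fully open they stand 13 mm farther back than shut.
Start: joints at [-1.275, 0.126, -0.04, 1.405, 0, 1.571], TCP at [153.034, -502.184, 231.295] pointing down, gripper open.
Joint ranges: [-2.72, 2.72], [-0.95, 1.95], [-1.27, 1.35], [-1.78, 2.02], [-1.46, 1.47], [-3.14, 3.14]. Speed limits (rad/s): [2.39, 2.39, 3.01, 3.14, 3.14, 3.14].

### API

Orientations are given as [roll, pitch, yaw] about the fixed x, y, z axes, in that order (R = Rz(yaw) Ry(pitch) Rx(roll)).
In Python, from cell import r, hand, kinematics, capture, get_calibration, order gives the robot as it stands. The module is installed in compiled form; this text tells all that it offers. Calls block until the motion is done:
- r.move_pose(position, orientation): joint-space move of the TCP to a pose.
- r.move_straight(position, frame=None, speed=150, max_force=None): straight line of the TCP; frame=None keeps the orientation; speed is the mean speed in mm/s. With max_force (N) it stops when the force on the tool has changed by that much, and returns True; else False.
- r.set_joints(angles): joint-space move.
- hand.gripper_to(opening, strength=None): opening from 0.0 (shut) to 1.0 (fully open); strength is the grip in N (None keeps the last); returns when the fingers have stopped.
- r.sleep(seconds).
- kinematics.ik(position, orientation): joint angles nearest the present ones, or None.
- r.get_obs(): the state.
- capture(name): name is "scene" or "top"; returns the picture (400x640x3 uint8, red, green, blue); there is no depth.
- get_calibration(name): a dict with "vertical_fov" (degrees; the focal length in pixels is half the picture's height over the tangent of half this angle, whatever the lens; pixels are square), "cx", "cy" (the principal point, pixels), "world_to_cam" (4x4, takes a point from world to camera coordinates). Camera axes: x right, y up, looking along -z (the intrinsics and any distortion apply to the point x, -y, -z); pixel columns grow to the right and rows downward; lengths in mm; the calibration is good to about 2 mm. A picture is of the moment at which its call begins. get_calibration takes no time and is no camera call.
A pose or a line that the arm cannot do raises r.Unreachable and nothing moves.
- order.job_done(): hands the job in; it is judged then, once.
The state is a dict: "clock": time; "joint_pos": joint angles; "dq": joint speeds; "joint_efforts": joint torques, N m; "tool_pos": TCP position; "tool_rot": TCP orientation; "contact_force": force on the tool from outside, world axes, zero at the start; "wrist_torque": the same for the moment, N m; "width": opening from 0.0 (shut) to 1.0 (fully open); "finger_force": force on a finger pad.
Only numpy, scipy, OpenCV 4.12 (cv2) and the standard library are available. Lean on these libraries where they do the work, as an engineer would, in place of code of your own. Each camera call takes 0.05 s, during which the arm holds its last target. There are 200 camera calls.

## Working session

There is one attempt and no reset: what is moved stays moved. The work goes in short steps, each a Python script; the robot and the scene stay as the last script left them, time stands still between calls to the robot, and variables do not carry over. Pictures are saved under pics/ and viewed, at most 10 in all, crops included, and the job is handed in when it is done.

```bash
mkdir -p pics; python3 - <<'E'
from cell import r,hand,kinematics,capture,get_calibration,order
import cv2
for n in("scene","top"):
    im=capture(n);cv2.imwrite(f"pics/{n}0.png",im[:,:,::-1]);c=get_calibration(n);print(n,c)
print(r.get_obs()["clock"],r.hold_point_z)
E
```

```text
scene {'vertical_fov': 52.67920694833593, 'cx': 323.18294469612744, 'cy': 193.40683458295086, 'world_to_cam': array([[ 7.15818235e-01,  6.98285213e-01,  1.41979797e-03,
        -4.37538423e+02],
       [-5.22218099e-01,  5.33978294e-01,  6.64947696e-01,
         1.97015287e+02],
       [ 4.63565002e-01, -4.76723130e-01,  7.46888576e-01,
        -1.34638997e+03],
       [ 0.00000000e+00,  0.00000000e+00,  0.00000000e+00,
         1.00000000e+00]])}
top {'vertical_fov': 48.28231215535255, 'cx': 318.868675778426, 'cy': 198.97837564516635, 'world_to_cam': array([[-1.21185137e-02, -9.99784171e-01, -1.68746046e-02,
         7.40644377e+01],
       [ 9.87222194e-01, -1.46444109e-02,  1.58675394e-01,
        -5.36840486e+02],
       [-1.58888266e-01, -1.47360742e-02,  9.87186592e-01,
        -1.28174480e+03],
       [ 0.00000000e+00,  0.00000000e+00,  0.00000000e+00,
         1.00000000e+00]])}
0.1 18.700000000000003
```

View pics/scene0.png

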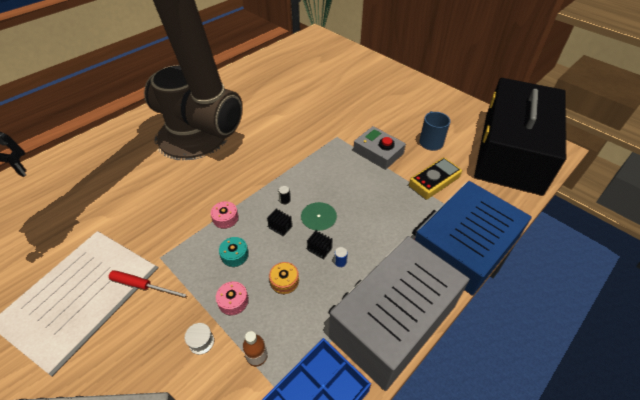

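View pics/top0.png

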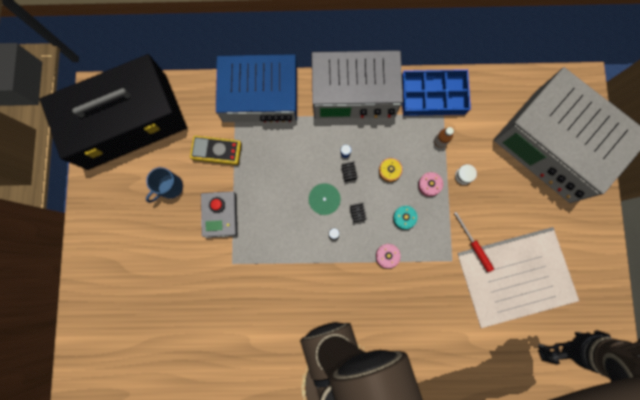

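The scene shows the yellow transformer at about (284,277), heat sinks at (280,222) and (319,244), the mark at (319,216) and the button at (387,143). From the top they are at (391,170), (349,172)/(358,213), (324,199) and (216,204). The pink and teal parts are decoys.

```bash
cat > h.py <<'E'
import numpy as np,cv2
from cell import r,hand,kinematics,capture,get_calibration,order
def ray(n,p):
    c=get_calibration(n);f=200/np.tan(np.radians(c["vertical_fov"]/2));W=c["world_to_cam"];R=W[:3,:3]
    d=R.T@np.array([(p[0]-c["cx"])/f,-(p[1]-c["cy"])/f,-1]);return -R.T@W[:3,3],d/np.linalg.norm(d)
def plane(n,p,z):
    o,d=ray(n,p);return o+d*(z-o[2])/d[2]
def tri(p,q):
    A=0;b=0
    L=[ray("scene",p),ray("top",q)]
    for o,d in L: M=np.eye(3)-np.outer(d,d);A=A+M;b=b+M@o
    x=np.linalg.solve(A,b);return x,[round(float(np.linalg.norm((np.eye(3)-np.outer(d,d))@(x-o))),1) for o,d in L]
def blob(im,near,lo,hi,rad=35):
    h=cv2.cvtColor(im,cv2.COLOR_RGB2HSV);m=cv2.inRange(h,np.array(lo),np.array(hi))
    k=np.zeros_like(m);cv2.circle(k,tuple(int(v) for v in near),rad,255,-1);m&=k
    n,l,s,c=cv2.connectedComponentsWithStats(m)
    i=1+np.argmax(s[1:,4]);cs,_=cv2.findContours((l==i).astype(np.uint8),cv2.RETR_EXTERNAL,cv2.CHAIN_APPROX_NONE)
    hull=cv2.convexHull(max(cs,key=len))
    return c[i],s[i,4],hull
E
python3 - <<'E'
from h import *
ims={n:capture(n) for n in("scene","top")}
np.set_printoptions(precision=1,suppress=True)
Y=((18,120,90),(32,255,255));G=((60,60,30),(90,255,160));D=((0,0,0),(180,255,45));Rd=((0,150,90),(8,255,255))
q={"trafo":((284,277),(391,170),Y,22),"mark":((319,216),(324,199),G,24),"hsA":((319,244),(349,172),D,16),"hsB":((280,222),(358,213),D,16),"btn":((387,143),(216,204),Rd,14)}
for k,(a,b,c,rd) in q.items():
    P=[]
    for n,p in(("scene",a),("top",b)):
        ct,ar,h=blob(ims[n],p,*c,rad=rd)
        mm=cv2.moments(h);hc=np.array([mm["m10"]/mm["m00"],mm["m01"]/mm["m00"]]);P.append(hc)
        print(k,n,hc,ar,cv2.boundingRect(h),cv2.minAreaRect(h)[1:])
        print("   planes 0,17,34,45,53",[plane(n,hc,z)[:2].round(1).tolist() for z in(0,17,34,45,53)])
    print("  TRI",*tri(*P))
a=cv2.resize(ims["scene"][180:310,220:370][:,:,::-1],None,fx=4,fy=4,interpolation=cv2.INTER_CUBIC)
b=cv2.resize(ims["top"][130:250,300:450][:,:,::-1],None,fx=5,fy=4.8 and 5,interpolation=cv2.INTER_CUBIC)
cv2.imwrite("pics/s1.png",a);cv2.imwrite("pics/t1.png",b[:600])
E
```

```text
trafo scene [283.3 273.9] 400 (271, 263, 26, 23) ((22.0, 25.0), 90.0)
   planes 0,17,34,45,53 [[612.2, -141.6], [620.5, -147.4], [628.8, -153.3], [634.2, -157.0], [638.1, -159.8]]
trafo top [390.5 168.8] 369 (380, 158, 22, 22) ((21.0, 21.0), 90.0)
   planes 0,17,34,45,53 [[636.0, -155.3], [632.1, -152.7], [628.2, -150.2], [625.7, -148.5], [623.9, -147.3]]
  TRI [ 628.2 -151.5   31.5] [1.1, 1.1]
mark scene [318.4 215.9] 754 (301, 202, 35, 29) ((30.405588150024414, 31.11269760131836), 45.0)
   planes 0,17,34,45,53 [[545.6, 48.1], [555.3, 38.6], [564.9, 29.1], [571.1, 23.0], [575.6, 18.5]]
mark top [324.  198.7] 749 (309, 184, 31, 31) ((30.0, 30.0), 90.0)
   planes 0,17,34,45,53 [[545.4, 51.7], [542.7, 51.7], [539.9, 51.6], [538.2, 51.6], [536.9, 51.6]]
  TRI [545.   50.7  -2.5] [1.4, 1.4]
hsA scene [319.2 243.9] 440 (307, 230, 25, 28) ((23.66680335998535, 20.922826766967773), 30.963754653930664)
   planes 0,17,34,45,53 [[612.7, -16.5], [621.0, -24.8], [629.3, -33.0], [634.7, -38.4], [638.6, -42.3]]
hsA top [348.4 177.2] 39 (344, 173, 12, 9) ((11.627553939819336, 7.155416965484619), 26.
[... 275 characters left out ...]
0,17,34,45,53 [[483.8, -40.8], [494.6, -48.6], [505.4, -56.3], [512.4, -61.4], [517.5, -65.0]]
hsB top [352.7 212.3] 4 (352, 212, 3, 2) ((1.0, 2.0), 90.0)
   planes 0,17,34,45,53 [[502.0, -35.1], [499.8, -34.1], [497.6, -33.0], [496.2, -32.4], [495.2, -31.9]]
  TRI [496.1 -40.5  13. ] [7.5, 7.5]
btn scene [386.9 140.7] 68 (382, 137, 11, 9) ((9.192387580871582, 7.77817440032959), 45.0)
   planes 0,17,34,45,53 [[484.8, 429.3], [495.6, 412.4], [506.3, 395.5], [513.3, 384.5], [518.4, 376.6]]
btn top [215.8 204. ] 101 (211, 199, 11, 11) ((10.0, 10.0), 90.0)
   planes 0,17,34,45,53 [[533.7, 384.5], [531.1, 380.3], [528.5, 376.1], [526.8, 373.3], [525.6, 371.3]]
  TRI [524.  368.8  61.3] [0.5, 0.5]
```

View pics/t1.png

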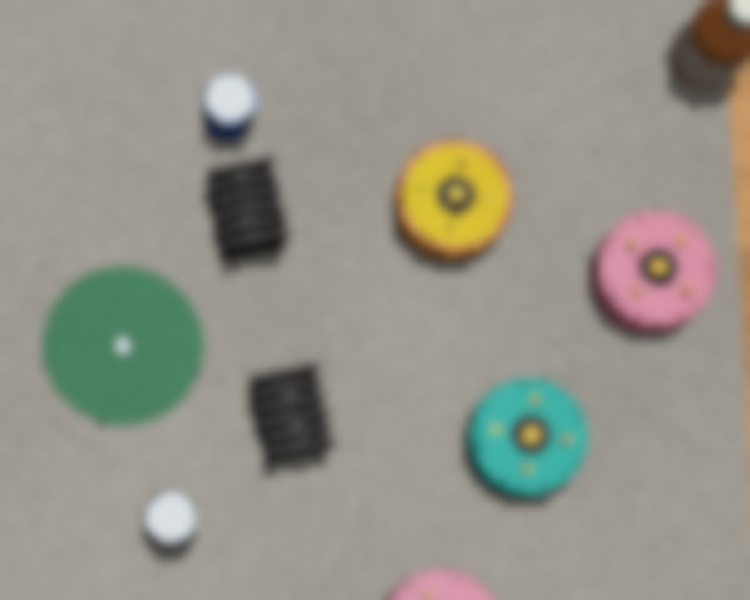

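View pics/s1.png

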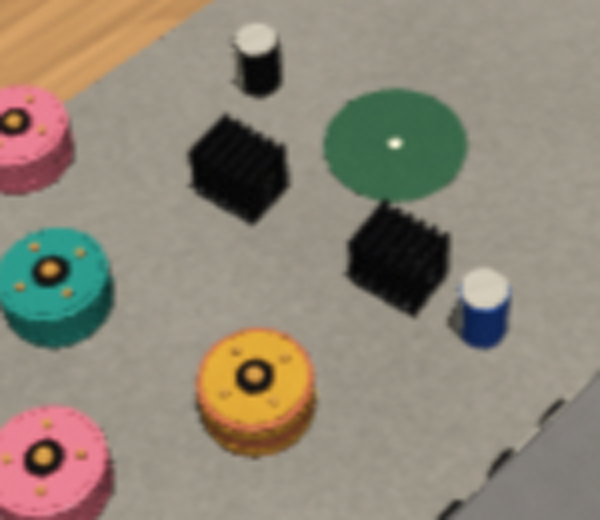

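The crops show clean outlines. The heat sinks (top crop centres ~(247,213) and (290,418)) and the mark dot at (122,345) agree with the given layout: mark 90 mm from the gap, sinks 128 mm apart. The transformer is about 46 mm off the centre line. I'll fix the station frame, then cradle the transformer between part-open fingers and push it diagonally onto the line.

```bash
cat >> h.py <<'E'
np.set_printoptions(precision=1,suppress=True)
Y=((18,120,90),(32,255,255));G=((60,60,30),(90,255,160));Rd=((0,150,90),(8,255,255))
def cen(h): m=cv2.moments(h);return np.array([m["m10"]/m["m00"],m["m01"]/m["m00"]])
def station():
    ims={n:capture(n) for n in("scene","top")};out={}
    for n,pa,pb,pm,V in(("scene",(319,244),(280,222),(319,216),45),("top",(349,172),(358,213),(324,199),75)):
        A,B=[plane(n,cen(blob(ims[n],p,(0,0,0),(180,255,V),16)[2]),22.5)[:2] for p in(pa,pb)]
        M=plane(n,cen(blob(ims[n],pm,*G,24)[2]),0)[:2];out[n]=(A,B,M)
    return out
def trafo(near,rad=24):
    return [plane(n,cen(blob(capture(n),p,*Y,rad)[2]),z)[:2] for n,p,z in zip(("scene","top"),near,(32,33))]
def unit(a): return a/np.linalg.norm(a)
def pix(n,P):
    c=get_calibration(n);f=200/np.tan(np.radians(c["vertical_fov"]/2));q=c["world_to_cam"]@np.r_[P,1]
    return c["cx"]-f*q[0]/q[2],c["cy"]+f*q[1]/q[2]
E
python3 - <<'E'
from h import *
import json
s=station()
for n,(A,B,M) in s.items():
    mid=(A+B)/2;ab=A-B;print(n,A,B,M,"|AB|",np.linalg.norm(ab),"|M-mid|",np.linalg.norm(M-mid),"ang",np.degrees(np.arctan2(ab[0],-ab[1])),np.degrees(np.arctan2(*(M-mid)[::-1])))
A,B,M=[(s["scene"][i]+s["top"][i])/2 for i in range(3)]
mid=(A+B)/2;t=trafo([(283,274),(390.5,169)]);print("trafo",t)
u=unit(unit(np.array([-(A-B)[1],(A-B)[0]]))+unit(M-mid));v=np.array([-u[1],u[0]]);mid=(mid+M-90*u)/2
T=np.mean(t,0);print("mid",mid,"u",u,"T station",(T-mid)@u,(T-mid)@v)
for n in s:
    A,B,M=s[n];i=0 if n=="scene" else 1
    print(n,"own-view T y rel sinks",(t[i]-(A+B)/2)@v,"mark y",(M-(A+B)/2)@v)
json.dump([mid.tolist(),u.tolist(),T.tolist()],open("st.json","w"))
goal=mid-80*u;d=unit(goal-T)
def yaws(d):return [np.arctan2(d[1],d[0])+k for k in(0,np.pi,-np.pi)]
for nm,d_,p in(("diag",d,T-70*d),("diagend",d,goal-42*d),("fwd",u,goal-70*u),("end",u,mid+48*u)):
    for y in yaws(d_)[:2]:
        for z in(90,6):
            q=kinematics.ik([*p,z],[np.pi,0,y]);print(nm,p,z,round(y,2),None if q is None else np.round(q,2))
print("flux",[plane("top",(447,130),z)[:2] for z in(0,110)])
E
```

```text
scene [623.7 -27.6] [497.8 -51.3] [545.8  48.1] |AB| 128.06499679333422 |M-mid| 88.85212723617538 ang 100.64960652015245 99.66772284806414
top [622.  -24.8] [497.1 -47.7] [545.5  51.7] |AB| 126.99772572433756 |M-mid| 89.10092723600368 ang 100.37165438225799 99.091574763315
trafo [array([ 627.8, -152.8]), array([ 628.6, -150.3])]
mid [560.7 -38.3] u [-0.2  1. ] T station -123.23270722169742 -46.95967743676182
scene own-view T y rel sinks -46.51846079629356 mark y -0.43034437180235474
top own-view T y rel sinks -48.27980250497354 mark y -1.32747248368422
diag [ 687.1 -189.4] 90 2.57 [-0.3  0.5  0.2  1.2  0.   0.3]
diag [ 687.1 -189.4] 6 2.57 [-0.3  0.6  0.1  1.1  0.   0.3]
diag [ 687.1 -189.4] 90 5.71 [-0.3  0.5  0.2  1.2  0.  -2.8]
diag [ 687.1 -189.4] 6 5.71 [-0.3  0.6  0.1  1.1  0.  -2.8]
diagend [ 609.8 -139.8] 90 2.57 [-0.2  0.3 -0.1  1.1  0.   0.3]
diagend [ 609.8 -139.8] 6 2.57 [-0.2  0.4 -0.2  1.   0.   0.3]
diagend [ 609.8 -139.8] 90 5.71 [-0.2  0.3 -0.1  1.1  0.  -2.8]
diagend [ 609.8 -139.8] 6 5.71 [-0.2  0.4 -0.2  1.   0.  -2.8]
fwd [ 586.6 -186. ] 90 1.74 [-0.3  0.3 -0.1  1.1  0.   1.1]
fwd [ 586.6 -186. ] 6 1.74 [-0.3  0.4 -0.2  1.   0.   1.1]
fwd [ 586.6 -186. ] 90 4.89 [-0.3  0.3 -0.1  1.1  0.  -2. ]
fwd [ 586.6 -186. ] 6 4.89 [-0.3  0.4 -0.2  1.   0.  -2. ]
end [552.4   9. ] 90 1.74 [ 0.   0.2 -0.2  1.1  0.   1.4]
end [552.4   9. ] 6 1.74 [ 0.   0.3 -0.4  0.9  0.   1.4]
end [552.4   9. ] 90 4.89 [ 0.   0.2 -0.2  1.1  0.  -1.7]
end [552.4   9. ] 6 4.89 [ 0.   0.3 -0.4  0.9  0.  -1.7]
flux [array([ 757.6, -336.4]), array([ 722.5, -305.1])]
```

```bash
python3 - <<'E'
from h import *
import json
mid,u,T=map(np.array,json.load(open("st.json")))
goal=mid-80*u;d=unit(goal-T);o=[np.pi,0,np.arctan2(d[1],d[0])]
p=T-70*d
hand.gripper_to(0.4)
r.move_pose([*p,170],o)
print(r.move_straight([*p,6],speed=120,max_force=15),r.get_obs()["width"])
e=goal-42*d
print(r.move_straight([*e,6],speed=45,max_force=25));print(r.get_obs()["contact_force"],r.get_obs()["tool_pos"])
r.move_straight([*(e-25*d),6],speed=80);r.move_straight([*(e-25*d),120],speed=200)
cv2.imwrite("pics/t2.png",cv2.resize(capture("top")[130:250,300:450][:,:,::-1],None,fx=4,fy=4))
cv2.imwrite("pics/s2.png",cv2.resize(capture("scene")[160:310,200:370][:,:,::-1],None,fx=4,fy=4))
print(goal,[pix(n,[*goal,34]) for n in("scene","top")],r.get_obs()["clock"])
E
```

```text
False 0.4017327962696912
False
[ 1.3 -0.2  0.2] [ 609.9 -139.8    6. ]
[ 574.5 -117.1] [(np.float64(279.4898356507379), np.float64(251.19942395850086)), (np.float64(380.1137958106913), np.float64(186.50237254841088))] 8.1667
```

View pics/s2.png

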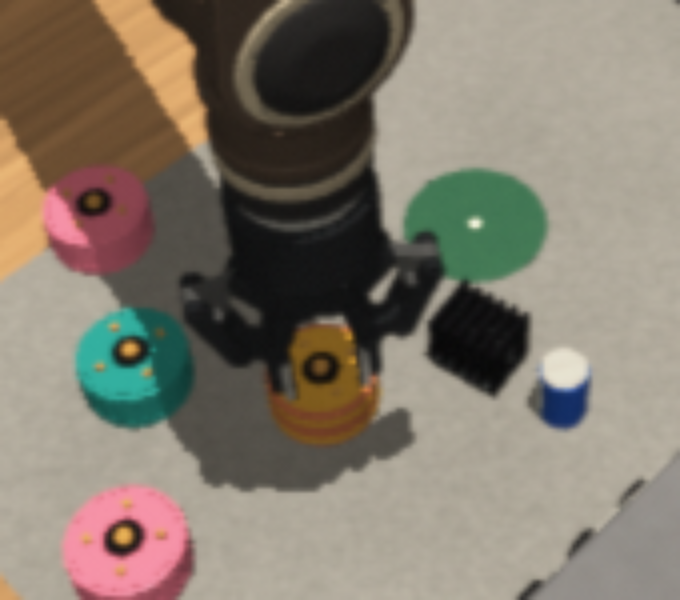

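View pics/t2.png

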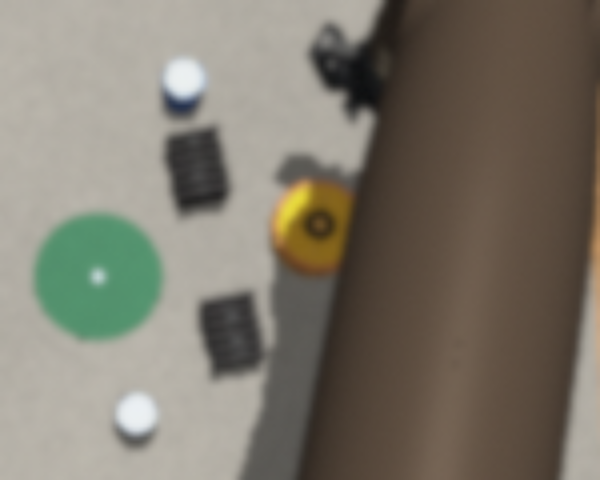

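The transformer's centre ring is at (280,252) in the scene view and (380,186) in the top view. I predicted (279.5,251.2) and (380.1,186.5), so it sits on the centre line. The finger knuckles bulge outward, so I'll check their height and width against the sinks before going through.

```bash
python3 - <<'E'
from h import *
import json
mid,u,T=map(np.array,json.load(open("st.json")))
d=unit(mid-80*u-T);t=np.array(r.get_obs()["tool_pos"]);n=np.array([*d,0]);y=np.array([-d[1],d[0],0])
for nm,p in dict(knL=(185,290),knL_low=(240,358),knR=(440,240),knR_low=(392,330),tipL=(283,392),tipR=(372,385)).items():
    o,k=ray("scene",(p[0]/4+200,p[1]/4+160));X=o+k*((t-o)@n)/(k@n);print(nm,"lateral",(X-t)@y,"above TCP",X[2]-t[2])
E
```

```text
knL lateral 62.31324390240404 above TCP 101.16927779190188
knL_low lateral 42.514072559247495 above TCP 33.9019697809499
knR lateral -68.06003233006145 above TCP 104.25876210812929
knR_low lateral -39.862472402714744 above TCP 33.26567861626994
tipL lateral 23.28402281821706 above TCP -6.0865345537159925
tipR lateral -26.147618769574635 above TCP -16.2157411763866
```

The knuckle corners sit about ±41 mm out at 34 mm above the TCP, so opening 0.4 at z = 6 would touch the sinks. I'll narrow the cradle to 0.25 and raise the TCP to 14.

```bash
python3 - <<'E'
from h import *
import json
mid,u,T=map(np.array,json.load(open("st.json")))
o=[np.pi,0,np.arctan2(u[1],u[0])]
P=lambda s,z:[*(mid+s*u),z]
r.move_pose(P(-160,120),o)
hand.gripper_to(0.25)
r.move_straight(P(-155,14),speed=120,max_force=15)
for s in(-100,-70,-30,10,45.6):
    st=r.move_straight(P(s,14),speed=120 if s==-100 else 45,max_force=15);ob=r.get_obs();print(s,st,ob["contact_force"],ob["tool_pos"])
    if st:break
print(ob["clock"])
if not st:
    r.move_straight(P(30,14),speed=60);r.move_straight(P(30,130),speed=150)
    hand.gripper_to(0)
    r.move_pose([523,371,150],[np.pi,0,np.arctan2(u[1],u[0])])
cv2.imwrite("pics/b3.png",np.hstack([cv2.resize(capture("top")[130:260,250:390][:,:,::-1],None,fx=2.8,fy=2.8),cv2.resize(capture("scene")[150:280,250:390][:,:,::-1],None,fx=2.8,fy=2.8)]))
for n in("scene","top"):
    im=capture(n)
    try:
        h=blob(im,pix(n,[*(mid+90*u),34]),*Y,25);X=plane(n,cen(h[2]),33)[:2]-mid;print(n,h[1],X@u,X@np.array([-u[1],u[0]]))
    except Exception as e:print(n,e)
print(r.get_obs()["clock"])
E
```

```text
-100 False [-0.5 -0.7  0.6] [ 578.1 -136.4   14.3]
-70 False [0.4 0.7 0.1] [ 572.7 -106.9   14. ]
-30 False [0.1 0.4 0.2] [565.8 -67.7  14. ]
10 False [ 0.2 -0.3  0.3] [558.9 -28.2  14. ]
45.6 False [-0.3  1.  -0.2] [552.7   6.9  14. ]
14.675
scene 270 90.55660025254426 -0.7890021906066875
top 405 93.46773837207087 0.6354099806970948
17.975
```

View pics/b3.png

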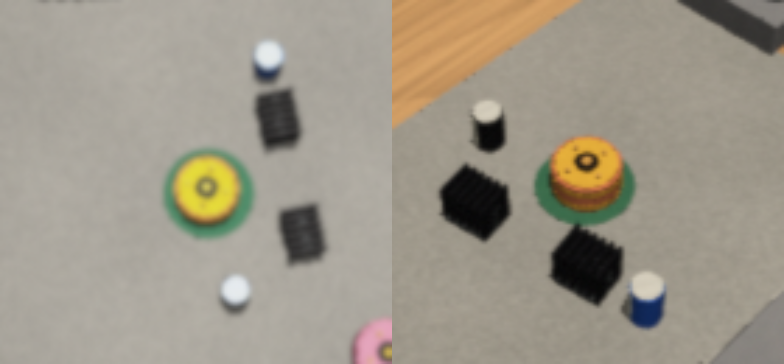

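The transformer lies wholly on the mark in both views, about 92 mm along and 0 mm off the line. The sinks and capacitors haven't moved. Next I press the button.

```bash
python3 - <<'E'
from h import *
r.move_straight([523,371,75],speed=100,max_force=15)
z=75
while z>42:
    z-=1.5
    st=r.move_straight([523,371,z],speed=15,max_force=20);o=r.get_obs();print(round(z,1),st,o["tool_pos"][2],o["contact_force"][2])
    if st or o["contact_force"][2]>14:break
r.sleep(.3);print(r.get_obs()["contact_force"],r.get_obs()["tool_pos"])
im=capture("scene")[110:190,330:430][:,:,::-1]
r.move_straight([523,371,150],speed=100)
im2=capture("scene")[110:190,330:430][:,:,::-1]
cv2.imwrite("pics/b4.png",cv2.resize(np.hstack([im,im2]),None,fx=4,fy=4));print(r.get_obs()["clock"],r.get_obs()["contact_force"])
E
```

```text
73.5 False 74.02782791308107 0.16639647661098542
72.0 False 71.9414467524723 0.3909524859616224
70.5 False 70.30537884058715 0.48888869030522486
69.0 False 68.84639936577369 0.2840326038782664
67.5 False 67.3449513713319 -0.7022553495142106
66.0 False 66.23292144019274 1.2854667844653658
64.5 False 64.70528961467978 2.4436338869574024
63.0 False 63.151565298744686 3.4093973111977003
61.5 False 61.64111605961553 4.4739384990544
60.0 False 61.01380903245127 9.129336472609927
58.5 False 60.856703138700695 16.403118817649805
[-3.3 -2.  16.2] [523.3 371.2  60.9]
23.0917 [-0.4 -0.7 -0.4]
```

View pics/b4.png

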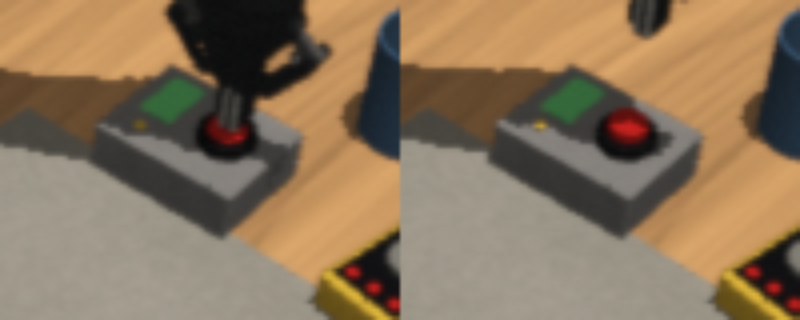

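The pictures show the fingertip pressing the button, then the button released and back out. The force rose along the spring from first contact at z ≈ 66.5–67, reaching about 5 N after 6 mm, and then met a hard stop at 16 N. That means it went fully down.

```bash
python3 -c "
from h import *
print(order.job_done())"
```

```text
the job is handed in; nothing more can be done
None
```

The transformer lies wholly on the green mark, the start button was pressed fully down and let go afterwards, and the job was handed in at about 23 s on the robot clock.

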